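Swing a tube into line about a fixture pin and telescope it to its mark

TASK

On the perforated fixture plate, the loose square tube has to be fitted into the clamped sleeve. Keep the tube down on its packing strips with its front part close against the pivot pin and swing its tail round until it lies between the two pins in line with the sleeve, then slide it lengthways into the sleeve until the black line drawn round it is level with the sleeve's mouth, and let go of it there. Do not push aside the engineer's square, the offcut and the marker pen that lie on the plate.

Things in the scene. Friction and masses are not known exactly. Their poses are not given: they have to be found in the camera images.
- plate: Fixed steel fixture plate 520 x 310 mm, 12 mm thick, with a grid of 12 mm holes; carries sleeve, clamps, pins and strips. Origin on its underside, below the sleeve's centre line, 140 mm out from the mouth. x runs along that line out of the mouth (roughly to the robot's left, +y), its y axis roughly back towards the robot, z up. Top 12 mm above the bench.
- sleeve: Fixed outer square tube lying on the plate, 40 x 40 mm, 3 mm walls (bore 34 x 34), 150 mm long, open at both ends. Origin at the centre of its underside at the mouth, 12 mm above the bench; x points out of the mouth, axes as the plate's. Two toggle clamps, 75 mm high, hold it 20 to 135 mm behind the mouth, handles on the +y side.
- sleeve_mouth (a point): Centre of the sleeve's mouth, 20 mm above the plate's top.
- pivot_pin (a point): Pivot pin: fixed upright 12 mm steel pin, standing 45 mm above the plate; point at the centre of its top. It stands 44 mm out from the sleeve's mouth and 22 mm to the -y side (away from the robot) of the sleeve's centre line.
- stop_pin (a point): Stop pin, alike: fixed, 12 mm across, 45 mm high; point at the centre of its top. It stands 132 mm out from the mouth and 22 mm to the +y side of the sleeve's centre line. When the tube is in line it lies between the two pins with 1 mm to spare on each side.
- tube: Loose square metal tube 30 x 30 x 2 mm, 300 mm long, 0.35-0.7 kg. Origin: centre of its underside at the leading (sleeve) end; x runs to its tail, z up. Rests on the strips, underside 17 mm above the bench. At the start its front lies on the pivot pin's +y side, 0-16 mm clear of it, the end 25-40 mm out of the mouth, the tail swung 0.3-0.55 rad to the plate's -y side (away from the robot).
- tube_mark (a point): Black line 4 mm wide drawn round the tube 70 mm from its leading end; point at the middle of the line on the tube's top face.
- tube_tail (a point): Middle of the top edge of the tube's tail end, 300 mm from the leading end.
- square: Loose engineer's square lying on the plate, stock 100 x 20 x 16 mm, thin blade 95 mm; behind the sleeve, away from the robot. Origin at the centre of the stock's underside. Leave it alone.
- offcut: Loose short piece of 40 mm square tube standing on end, 45 mm high, on the plate beyond the pivot pin, away from the robot. Origin at the centre of its underside. Leave it alone.
- marker: Loose marker pen 130 mm long, 12 mm thick, lying on the plate on the robot's side of the sleeve line. Origin at the centre of its underside. Leave it alone.
- packer0: Fixed steel packing strip across the plate, 5 mm thick, 25 mm wide, 250 mm long, its centre line 88 mm out from the mouth; origin at the centre of its underside. It holds the tube at the height where it enters the bore with 2 mm to spare all round.
- packer1: The second packing strip, the same, 205 mm out from the mouth. Fingertips that go lower than 17 mm above the bench would catch on it.

How it is judged:
On the way, in this order (a step that is already met when the one before it is completed fails the run):
1. the tube has been swung into line with the sleeve (within 0.06 rad and 5 mm) with its leading end no more than 30 mm inside the mouth (angle between the x axis of tube and the x axis of sleeve, either way round below 0.06 rad and x of tube in the frame of sleeve above -0.03 m and y of tube in the frame of sleeve between -0.005 and 0.005 m), for 0.1 s.
2. the tube has been slid into the sleeve until its black line is level with the mouth (within 5 mm) (x of tube_mark in the frame of sleeve between -0.005 and 0.005 m and angle between the x axis of tube and the x axis of sleeve, either way round below 0.06 rad), for 0.2 s.
At the end, for the whole second after the job is handed in: The tube rests inside the sleeve, in line with it (within 0.06 rad and 5 mm sideways, its leading end 0 to 10 mm above the plate), its black line level with the sleeve's mouth within 5 mm either way, released and still (all of step 2 and y of tube in the frame of sleeve between -0.005 and 0.005 m and z of tube in the frame of sleeve between 0 and 0.01 m and linear speed of tube below 0.01 m/s); the robot touches nothing.
It fails at once if the tube's side came more than 25 mm away from the pivot pin (y of pivot_pin in the frame of tube below -0.046 m).
It fails at once if the tube was lifted more than 20 mm off the packing strips (height (world z) of tube above 0.037 m or height (world z) of tube_tail above 0.067 m).
It fails at once if the engineer's square was moved more than 30 mm (distance of square from where it was at the start of the episode above 0.03 m).
It fails at once if the offcut was moved more than 30 mm (distance of offcut from where it was at the start of the episode above 0.03 m).
It fails at once if the marker pen was moved more than 30 mm (distance of marker from where it was at the start of the episode above 0.03 m).
It also fails if it takes over 58 s, if anything falls off the work surface, if the arm or the gripper's body presses on something with over 40 N, if the wrist force passes 120 N, or if a joint passes its speed limit or range.

ROBOT

A 7-joint arm with a two-finger parallel gripper is mounted at the origin on the work surface. World frame = base frame: x ahead of the robot, y to its left, z up, the work surface at z = 0. Lengths are in m, angles in rad, forces in N, time in s.
With the tool pointing down it reaches from about 0.4 to 0.85 m from the base axis. Payload 10.4 kg.
Tool frame: the origin (TCP) lies midway between the tips of the shut fingers; the grasp point (between the pads) lies 19 mm behind it (ctrl.pinch_z is the distance from the TCP to the grasp point, in m); z points along the fingers, y is the direction in which the jaws open and shut (so a half turn about z gives the same grasp; the last joint's range is limited). The gripper opens to 85 mm and grips with 20 to 120 N. Pads are 22 mm wide; open, the fingers measure 114 mm over their backs; the gripper's body (76 mm by 85 mm) begins 54 mm behind the grasp point. The pads swing forward as they close: fully open they stand 13 mm farther back than shut.
Start: joints at [-1.15, 0.332, -0.065, 1.46, 0.022, 1.35, -0.088], TCP at [0.268, 0.564, 0.199] pointing down, gripper open.
Joint ranges: [-2.6, 2.6], [-0.5, 2.12], [-1.47, 1.34], [0.16, 2.42], [-1.27, 4.41], [0.06, 2.06], [-2.6, 2.6]. Speed limits (rad/s): [2.22, 2.22, 2.79, 2.79, 3.14, 3.14, 3.14].

INTERFACE

Orientations are given as a unit quaternion [w, x, y, z].
In Python, from plant import ctrl gives the robot as it stands.
- The arm moves only by the tool apply_moves, never from a script. Its arguments are lists of equal length, an entry for each row: "slide": the shift along the tool's x, y, z in mm, a list of three; "dr": the turn, a rotation vector about the tool's x, y, z in degrees, a list of three. In form: {"slide": [[tx, ty, tz], ...], "dr": [[rx, ry, rz], ...]}. A call has exactly 8 rows; each row is the pose to reach, as a shift and turn from the pose measured when the call began, along the tool's axes at that moment; what a row does not reach only later rows make up. A row lasts 1/8 s, in which the tool goes at most 62.5 mm and 10.7 degrees, less where a joint would pass 70% of its speed; a pose out of reach is approached as far as the arm can. A call with a gripper value outside its range is refused whole. "grip" is the closure, from 0 (fully open) to 1 (shut), set as the call begins (left out, the last holds). The fingers move at their own pace and stop on an object; "newtons" is the grip in N (left out, the last holds). Time passes only in rows, so rows that repeat a pose let the fingers close, or fill a call up. It gives the time, the measured TCP pose, the force and the opening at its end, in the units of the state.
- ctrl.sense(): the state, without advancing time (a new reading comes with each control period).
- ctrl.grab_frame(name): name is "side" or "top" or "wrist"; returns a dict with "img" (420x560x3 uint8, red, green, blue), "vfov" (degrees; the focal length in pixels is half the picture's height over the tangent of half this angle, whatever the lens; pixels are square), "cx", "cy" (the principal point, pixels), "rvec" (rotation vector, rad) and "tvec" (3), from world to camera coordinates, as OpenCV has them; the wrist camera has in their place "T_tool_cam" (4x4, takes a point from camera to tool coordinates, whose origin is the TCP and whose axes are the flange's). Camera axes: x right, y down, z forward; pixel columns grow to the right and rows downward; lengths in m; the calibration is good to about 2 mm. A picture is of the moment at which its call begins: read the wrist's pose just before it. There is no depth.
- ctrl.sign_off(): hands the job in, once; it reports no verdict.
Trained networks look in a picture, given as the dict that the camera call returned (one of the last four; its "shot" number tells which), for a name from the list of things; names that differ only in an ending like _2 or _b are one class to them, and where a whole thing is asked for, a point or a joint stands for the part that bears it (a point fixed in the world has none). Each returns a list of dicts, best first, with "confidence" (0 to 1); they miss things now and then, are a little off and sometimes report something else, mostly with a low value. They report only what shows in the picture. A call takes as long as a camera call.
- ctrl.trace(thing, picture): "pixels" (420x560 bool, what is visible of it) and "bbox" ([left, top, right, bottom] in pixels, round what is visible of it).
The state is a dict: "t": time; "joints": joint angles; "joint_vel": joint speeds; "joint_efforts": joint torques, N m; "position": TCP position; "ee_rot": TCP orientation; "wrist_force": force on the tool from outside, world axes, zero at the start; "torque": the same for the moment, N m; "width": finger opening in m.
Only numpy, scipy, OpenCV 4.12 (cv2) and the standard library are available. Lean on these libraries where they do the work, as an engineer would, in place of code of your own. Each camera call takes 0.05 s, during which the arm holds its last target.

## Working session

There is one attempt and no reset: what is moved stays moved. The work goes in short steps, Python scripts to look and compute and a tool call to move; the robot and the scene stay as the last step left them, time stands still between calls to the robot, and variables do not carry over. Pictures are saved under pics/ and viewed, and the job is handed in when it is done.

Besides the shell and the picture viewer there is one more tool, called after "Call:" in YAML: its name, and indented under it one key for each argument. apply_moves: Moves the arm, as the interface text tells. Its arguments: {"type":"object","properties":{"slide":{"type":"array"},"dr":{"type":"array"},"grip":{"type":"number"},"newtons":{"type":"number"}},"required":["slide","dr"]}

```bash
ls; mkdir -p pics; python3 - <<'E'
from plant import ctrl
import cv2
s=ctrl.sense();print(s)
for n in ("top","side"):
    p=ctrl.grab_frame(n);cv2.imwrite(f"pics/{n}0.png",cv2.cvtColor(p["img"],cv2.COLOR_RGB2BGR))
    print(n,{k:v for k,v in p.items() if k!="img"})
    for t in ("tube","sleeve","pivot_pin","stop_pin","tube_mark","plate","packer0","packer1","marker","offcut","square"):
        try:
            r=ctrl.trace(t,p);print(t,[(round(a["confidence"],2),a["bbox"]) for a in r][:2])
        except Exception as e: print(t,e)
print(ctrl.sense()["t"])
E
```

```text
pics
{'t': 0.0, 'joints': array([-1.14964139,  0.33285547, -0.06472083,  1.46097396,  0.02159717,
        1.3499109 , -0.0884874 ]), 'joint_vel': array([-0.00197951, -0.00030523,  0.00011491, -0.00042129,  0.00037209,
       -0.00074245,  0.00127064]), 'joint_efforts': array([-8.17409473e-04, -6.25433564e+01,  4.84902249e-02, -3.91612995e+01,
        1.60980423e-02,  9.78420430e-03, -3.78933817e-05]), 'position': array([0.26813963, 0.56406925, 0.19791068]), 'ee_rot': array([-1.30344545e-04,  2.20035375e-01,  9.75491623e-01, -7.14257912e-04]), 'wrist_force': array([0.47175223, 0.07707666, 0.08361757]), 'torque': array([-0.04647314,  0.00485285,  0.02487336]), 'width': 0.08554290355123219}
top {'vfov': 55.21396601740406, 'cx': 277.78487935544416, 'cy': 207.79623374291526, 'rvec': array([ 2.14455879, -2.18145435,  0.06245552]), 'tvec': array([0.02268206, 0.59805747, 0.81102218]), 'shot': 1}
tube [(0.7, [196.6, 159.1, 317.5, 262.3])]
sleeve [(0.58, [326.6, 240.8, 401.7, 281.4]), (0.47, [198.0, 161.5, 318.6, 259.3])]
pivot_pin [(0.17, [198.5, 159.1, 315.4, 262.1])]
stop_pin []
tube_mark [
[... 601 characters left out ...]
17861, 0.7275485 ]), 'shot': 2}
tube [(0.76, [183.4, 216.6, 329.3, 292.0]), (0.23, [314.8, 174.8, 354.0, 224.8])]
sleeve [(0.78, [313.9, 174.6, 354.7, 221.9])]
pivot_pin [(0.53, [142.3, 166.2, 411.5, 377.2])]
stop_pin [(0.48, [224.7, 214.6, 345.1, 256.3])]
tube_mark [(0.57, [181.4, 212.1, 333.2, 290.3])]
plate [(0.59, [142.9, 163.4, 414.7, 374.9])]
packer0 [(0.73, [224.3, 215.7, 343.6, 258.3]), (0.71, [193.1, 246.5, 316.6, 298.1])]
packer1 [(0.73, [224.3, 215.7, 343.6, 258.3]), (0.71, [193.1, 246.5, 316.6, 298.1])]
marker [(0.52, [340.9, 234.0, 363.4, 277.2])]
offcut [(0.72, [316.0, 175.9, 355.8, 227.6]), (0.67, [250.2, 189.0, 277.5, 219.1])]
square [(0.79, [264.7, 168.6, 312.1, 207.5])]
1.2
```

```bash
python3 - <<'E'
import cv2
a=cv2.imread("pics/top0.png")[125:355,145:440];cv2.imwrite("pics/top0c.png",cv2.resize(a,None,fx=2.6,fy=2.6,interpolation=cv2.INTER_CUBIC))
a=cv2.imread("pics/side0.png")[150:385,130:425];cv2.imwrite("pics/side0c.png",cv2.resize(a,None,fx=2.5,fy=2.5,interpolation=cv2.INTER_CUBIC))
E
```

```text
(no output)
```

View pics/top0c.png

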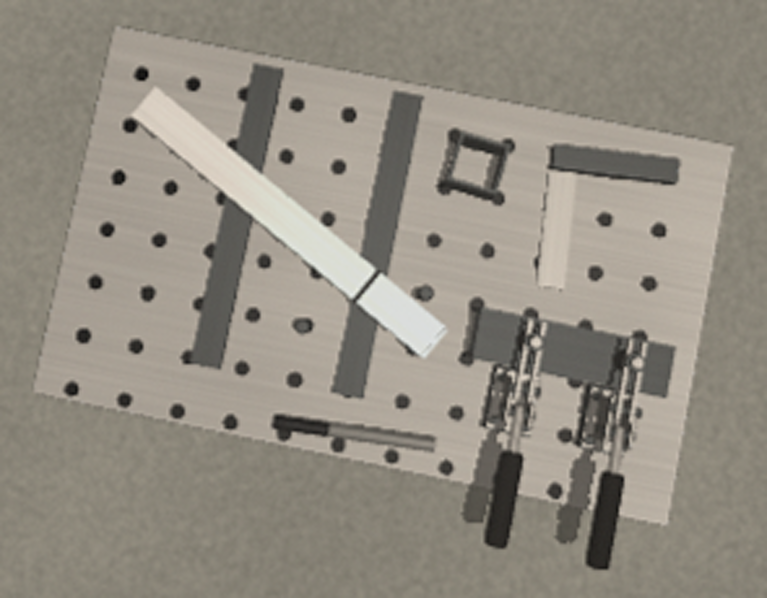

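View pics/side0c.png

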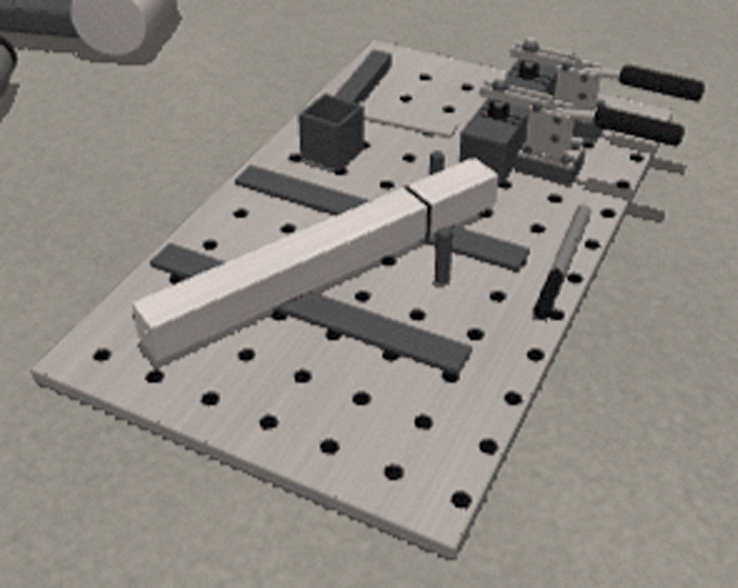

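Top view: tube runs from (145,105) at its tail to (435,340) at its lead end in the crop. Pin tops are near (425,292) and (303,325), and the sleeve mouth is near (472,335). I'll zoom in to pick points.

```bash
python3 - <<'E'
import cv2,numpy as np
a=cv2.imread("pics/top0.png")
def crop(a,x0,y0,w,h,s,f):
    b=cv2.resize(a[y0:y0+h,x0:x0+w],None,fx=s,fy=s,interpolation=cv2.INTER_CUBIC)
    for x in range(x0,x0+w,10):
        cv2.putText(b,str(x),((x-x0)*s,10),0,.35,(0,0,255),1);cv2.line(b,((x-x0)*s,12),((x-x0)*s,18),(0,0,255),1)
    for y in range(y0,y0+h,10):
        cv2.putText(b,str(y),(0,(y-y0)*s+4),0,.35,(0,0,255),1);cv2.line(b,(24,(y-y0)*s),(30,(y-y0)*s),(0,0,255),1)
    cv2.imwrite(f,b)
crop(a,240,220,95,60,8,"pics/t1.png")
crop(cv2.imread("pics/side0.png"),270,190,95,75,8,"pics/s1.png")
E
```

```text
(no output)
```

View pics/t1.png

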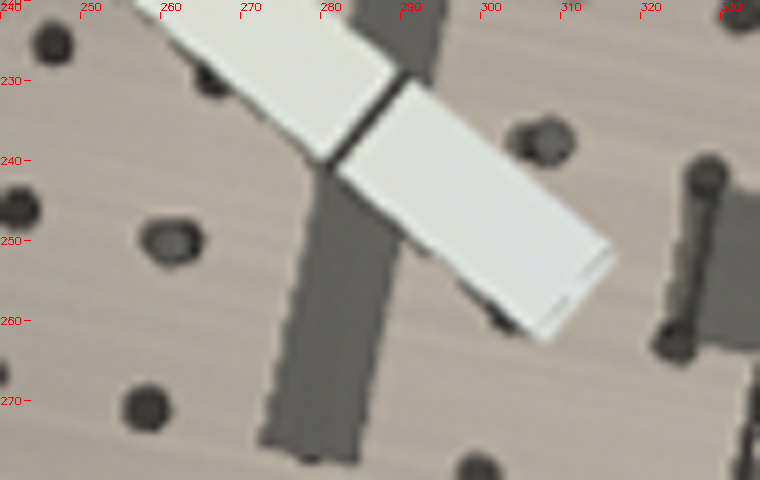

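View pics/s1.png

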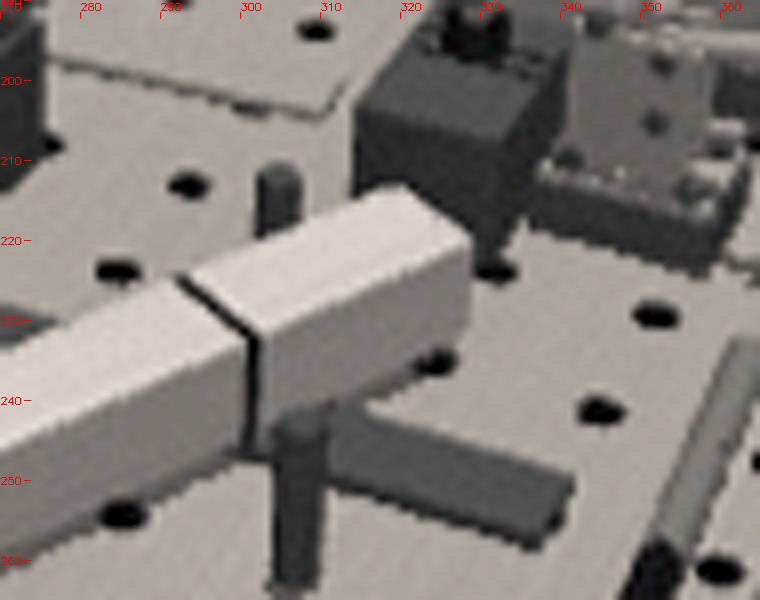

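```bash
cat > h.py <<'E'
import numpy as np,cv2
from scipy.optimize import least_squares
from scipy.spatial.transform import Rotation as R
C={"top":(55.21396601740406,277.78487935544416,207.79623374291526,[2.14455879,-2.18145435,0.06245552],[0.02268206,0.59805747,0.81102218]),
"side":(52.55196608232529,276.3310517905185,207.81569736479676,[0.33242968,-2.65255943,1.40968542],[0.56256434,0.15317861,0.7275485])}
def proj(n,P):
    v,cx,cy,r,t=C[n];f=210/np.tan(np.radians(v/2))
    q=R.from_rotvec(r).apply(np.atleast_2d(P))+t
    return np.c_[f*q[:,0]/q[:,2]+cx,f*q[:,1]/q[:,2]+cy]
def ray(n,uv,z):
    v,cx,cy,r,t=C[n];f=210/np.tan(np.radians(v/2));Rm=R.from_rotvec(r)
    o=Rm.inv().apply(-np.array(t));d=Rm.inv().apply([(uv[0]-cx)/f,(uv[1]-cy)/f,1])
    return o+d*(z-o[2])/d[2]
def w(p,l):  # p=x,y,yaw frame (z in world), l = local pts
    c,s=np.cos(p[2]),np.sin(p[2]);l=np.atleast_2d(l)
    return np.c_[p[0]+c*l[:,0]-s*l[:,1],p[1]+s*l[:,0]+c*l[:,1],l[:,2]]
E
python3 - <<'E'
from h import *
for n in C: print(n,-R.from_rotvec(C[n][3]).inv().apply(C[n][4])*1)
# sleeve frame
obs=[("top",(.044,-.022,.057),(307.7,237.8)),("top",(.132,.022,.057),(260.8,250.2)),
("side",(.044,-.022,.057),(304,212.3)),("side",(.132,.022,.057),(306,242.5)),
("side",(0,-.02,.052),(313.8,203.2)),("side",(0,.02,.052),(332,207.7)),
("top",(0,-.02,.052),(330.5,244)),("top",(0,.02,.052),(327.5,263))]
def run(obs,x0):
    f=lambda p:np.concatenate([proj(n,w(p,l))[0]-np.array(uv) for n,l,uv in obs])
    r=least_squares(f,x0,loss="soft_l1");print(r.x,"\n",f(r.x).reshape(-1,2).round(1));return r.x
p=run(obs,[.5,.45,1.4])
to=[("top",(.07,.015,.047),(280.8,240.8)),("top",(.07,-.015,.047),(290,229.2)),("top",(0,.015,.047),(307.5,263)),("top",(0,-.015,.047),(317,252)),
("side",(0,-.015,.047),(319,213.2)),("side",(0,.015,.047),(328.5,220)),("side",(.07,-.015,.047),(292,225)),("side",(.07,.015,.047),(301.3,231.5)),
("top",(.3,-.015,.047),(145+155/2.6,125+88/2.6)),("top",(.3,.015,.047),(145+133/2.6,125+110/2.6)),
("side",(.3,-.015,.047),(130+133/2.5,150+305/2.5)),("side",(.3,.015,.047),(130+153/2.5,150+330/2.5))]
q=run(to,[.5,.5,1.0])
c,s=np.cos(p[2]),np.sin(p[2])
d=q[:2]-p[:2];print("lead in sleeve",c*d[0]+s*d[1],-s*d[0]+c*d[1],"dyaw",q[2]-p[2])
pv=w(p,(.044,-.022,0))[0][:2]-q[:2];c,s=np.cos(q[2]),np.sin(q[2]);print("pivot in tube",c*pv[0]+s*pv[1],-s*pv[0]+c*pv[1])
print("grasp pts",[w(q,(k,0,0))[0][:2] for k in (.23,.24,.25)])
E
```

```text
top [ 0.52561225 -0.01119571  0.85997129]
side [0.41552038 0.6404664  0.53517731]
[ 0.50376163 -0.08618233  1.34302535] 
 [[ 0.6 -0.3]
 [-0.3 -0.3]
 [ 0.5 -1.2]
 [ 0.7 -0.4]
 [ 0.3 -0.6]
 [ 0.2 -0.1]
 [-0.9 -0.8]
 [-1.9 -0.1]]
[ 0.49566695 -0.05582084  0.86544649] 
 [[-0.2 -0. ]
 [ 0.1  0.1]
 [ 0.1  0.1]
 [ 0.  -0.5]
 [ 0.7 -0.8]
 [ 1.  -0.5]
 [-0.1 -0.7]
 [ 0.2  0.4]
 [-0.7 -0.3]
 [-1.6  2.3]
 [-0.5 -0.9]
 [-0.7 -0.6]]
lead in sleeve 0.027749492006858802 0.014741444108284502 dyaw -0.477578864246866
pivot in tube 0.031319724950631705 -0.025161231174450113
grasp pts [array([0.644776  , 0.11929767]), array([0.651259  , 0.12691151]), array([0.657742  , 0.13452536])]
```

```bash
cat >> h.py <<'E'
def rel(s,pos,yaw):
    """shift(mm)+rotvec(deg) in tool axes from state to down pose with tool x at world yaw (rad)"""
    q=s["ee_rot"];T=R.from_quat([q[1],q[2],q[3],q[0]])
    c,si=np.cos(yaw),np.sin(yaw)
    G=R.from_matrix(np.array([[c,si,0],[si,-c,0],[0,0,-1]]).T)
    return (T.inv().apply(np.array(pos)-s["position"])*1000).round(1),np.degrees((T.inv()*G).as_rotvec()).round(2)
E
python3 - <<'E'
from h import *
from plant import ctrl
s=ctrl.sense()
print(rel(s,(.62,.09,.26),.8654),rel(s,(.62,.09,.26),1.5))
p=ctrl.grab_frame("wrist");print(p["T_tool_cam"].round(4),p["vfov"],p["cx"],p["cy"])
E
```

```text
(array([-521.3, -277.5,  -61.3]), array([ 0.0000e+00, -1.0000e-02,  1.0499e+02])) (array([-521.3, -277.5,  -61.3]), array([ 0.000e+00, -1.000e-02,  6.863e+01]))
[[-3.000e-04 -9.629e-01 -2.700e-01  6.870e-02]
 [ 1.000e+00 -2.000e-04 -6.000e-04  3.000e-04]
 [ 5.000e-04 -2.700e-01  9.629e-01 -1.752e-01]
 [ 0.000e+00  0.000e+00  0.000e+00  1.000e+00]] 64.39834155598604 279.3762548073376 209.63547217017427
```

Call:
apply_moves:
  slide:
    - [-54, -28, -8]
    - [-108, -56, -16]
    - [-162, -85, -24]
    - [-216, -114, -32]
    - [-270, -143, -40]
    - [-324, -172, -45]
    - [-378, -201, -50]
    - [-432, -230, -55]
  dr:
    - [0, 0, 10]
    - [0, 0, 20]
    - [0, 0, 30]
    - [0, 0, 40]
    - [0, 0, 50]
    - [0, 0, 60]
    - [0, 0, 70]
    - [0, 0, 80]
  grip: 0

```text
t: 2.25
position: [0.5607, 0.1696, 0.2542]
ee_rot: [-0.0, 0.797, 0.604, 0.0]
wrist_force: [1.3, -0.5, 0.3]
width: 0.0851
```

```bash
python3 - <<'E'
from h import *
from plant import ctrl
s=ctrl.sense();print(s["t"],s["position"],s["joints"])
print(rel(s,(.61,.07,.25),.95))
E
```

```text
2.25 [0.56069176 0.16964773 0.25421508] [-0.68962083  0.22234281  0.38130583  1.50313502 -0.08332164  1.43129111
 -0.58001261]
(array([-82.5,  74.5,   4.2]), array([ 0.02, -0.05, 19.83]))
```

Call:
apply_moves:
  slide:
    - [-27, 24, 0]
    - [-55, 49, 2]
    - [-82, 74, 4]
    - [-82, 74, 4]
    - [-82, 74, 4]
    - [-82, 74, 4]
    - [-82, 74, 4]
    - [-82, 74, 4]
  dr:
    - [0, 0, 7]
    - [0, 0, 14]
    - [0, 0, 20]
    - [0, 0, 20]
    - [0, 0, 20]
    - [0, 0, 20]
    - [0, 0, 20]
    - [0, 0, 20]

```text
t: 3.25
position: [0.6096, 0.0711, 0.2503]
ee_rot: [-0.0, 0.89, 0.456, 0.0]
wrist_force: [-0.0, 0.5, -0.4]
width: 0.0855
```

```bash
python3 - <<'E'
from h import *
from plant import ctrl
import pickle
s=ctrl.sense();p=ctrl.grab_frame("wrist");print(s["t"],s["position"],s["ee_rot"],s["joint_vel"].round(3))
pickle.dump((s,p),open("w1.pkl","wb"))
im=cv2.cvtColor(p["img"],cv2.COLOR_RGB2BGR)
cv2.imwrite("pics/w1.png",cv2.resize(im,None,fx=1.42,fy=1.42,interpolation=cv2.INTER_CUBIC))
E
```

```text
3.25 [0.60955937 0.0711355  0.25027339] [-1.54508540e-04  8.89762157e-01  4.56424179e-01  4.98736204e-04] [ 0.004  0.002  0.002 -0.001  0.001 -0.001 -0.   ]
```

View pics/w1.png

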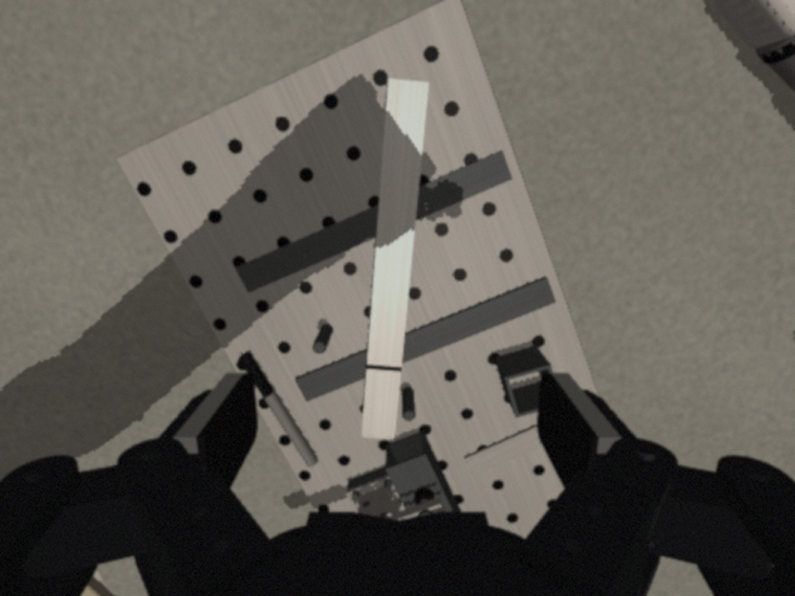

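Tube runs from the tail at (407,80) to the lead end at (380,438). Pivot pin is at about (407,400), stop pin at about (323,337) and the sleeve mouth at about (405,440). Zooming for accurate picks.

```bash
cat >> h.py <<'E'
def crop(a,x0,y0,w,h,s,f):
    b=cv2.resize(a[y0:y0+h,x0:x0+w],None,fx=s,fy=s,interpolation=cv2.INTER_CUBIC)
    for x in range(x0,x0+w,10):
        cv2.putText(b,str(x),((x-x0)*s,10),0,.35,(0,0,255),1);cv2.line(b,((x-x0)*s,12),((x-x0)*s,18),(0,0,255),1)
    for y in range(y0,y0+h,10):
        cv2.putText(b,str(y),(0,(y-y0)*s+4),0,.35,(0,0,255),1);cv2.line(b,(24,(y-y0)*s),(30,(y-y0)*s),(0,0,255),1)
    cv2.imwrite(f,b)
E
python3 - <<'E'
from h import *
import pickle
s,p=pickle.load(open("w1.pkl","rb"))
im=cv2.cvtColor(p["img"],cv2.COLOR_RGB2BGR)
crop(im,215,220,105,75,7,"pics/w1a.png")
crop(im,240,285,85,75,8,"pics/w1b.png")
E
```

```text
(no output)
```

View pics/w1a.png

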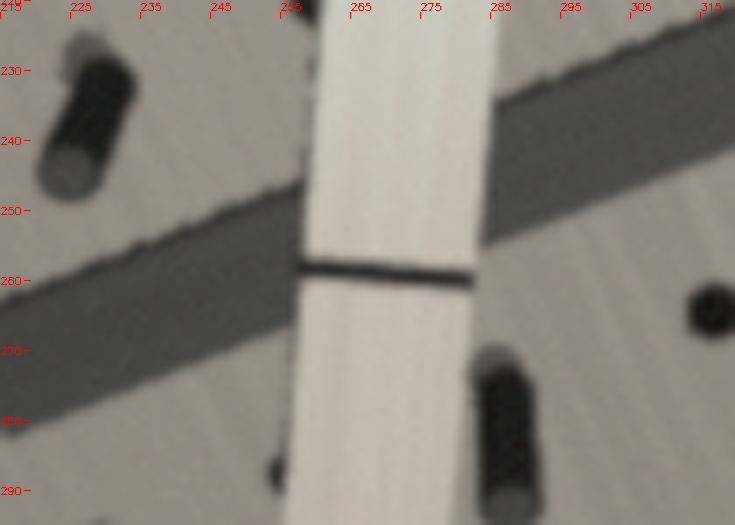

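View pics/w1b.png

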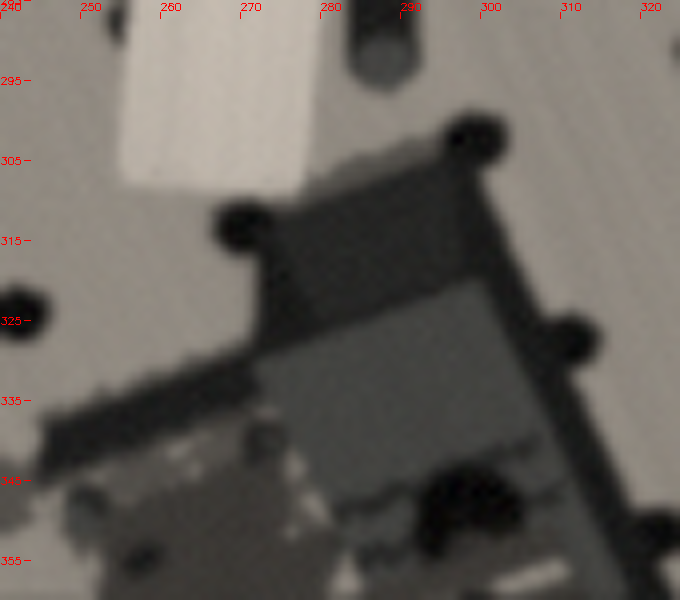

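```bash
cat >> h.py <<'E'
def wproj(s,p,P):
    q=s["ee_rot"];T=np.eye(4);T[:3,:3]=R.from_quat([q[1],q[2],q[3],q[0]]).as_matrix();T[:3,3]=s["position"]
    M=np.linalg.inv(T@p["T_tool_cam"]);f=210/np.tan(np.radians(p["vfov"]/2))
    q=np.atleast_2d(P)@M[:3,:3].T+M[:3,3]
    return np.c_[f*q[:,0]/q[:,2]+p["cx"],f*q[:,1]/q[:,2]+p["cy"]]
def fit(s,p,obs,x0):
    f=lambda v:np.concatenate([wproj(s,p,w(v,l))[0]-np.array(uv) for l,uv in obs])
    r=least_squares(f,x0,loss="soft_l1");print(r.x.round(4),"\n",f(r.x).reshape(-1,2).round(1).tolist());return r.x
def report(p,q):
    c,s=np.cos(p[2]),np.sin(p[2]);d=q[:2]-p[:2];print("lead in sleeve",c*d[0]+s*d[1],-s*d[0]+c*d[1],"dyaw",q[2]-p[2])
    pv=w(p,(.044,-.022,0))[0][:2]-q[:2];c,s=np.cos(q[2]),np.sin(q[2]);print("pivot in tube",c*pv[0]+s*pv[1],-s*pv[0]+c*pv[1])
E
python3 - <<'E'
from h import *
import pickle
s,p=pickle.load(open("w1.pkl","rb"))
P=fit(s,p,[((.044,-.022,.057),(288.05,292.5)),((.132,.022,.057),(224.7,245)),((0,.02,.012),(272.7,312)),((0,-.02,.012),(298.8,305)),((0,.02,.052),(271.9,329.4)),((0,-.02,.052),(300,320))],[.5037,-.086,1.343])
Q=fit(s,p,[((.07,.015,.047),(257.9,258.3)),((.07,-.015,.047),(282.4,260.1)),((0,.015,.047),(254.7,308.1)),((0,-.015,.047),(277.5,309)),((.3,.015,.047),(272.5,55.6)),((.3,-.015,.047),(302.1,58.5))],[.4957,-.0558,.8654])
report(P,Q)
print(w(Q,(.24,0,0)),rel(s,(*w(Q,(.24,0,0))[0][:2],.12),Q[2]),rel(s,(*w(Q,(.24,0,0))[0][:2],.026),Q[2]))
E
```

```text
[ 0.5048 -0.0883  1.3586] 
 [[0.2, 0.2], [0.2, -0.0], [-0.3, 0.7], [-0.3, -2.4], [-0.2, 0.8], [0.2, -0.5]]
[ 0.4956 -0.0572  0.8625] 
 [[0.2, -0.1], [-0.0, 0.0], [-0.3, 0.2], [0.1, 1.0], [0.5, -0.2], [-0.5, -0.4]]
lead in sleeve 0.02838548248234561 0.015576149658847373 dyaw -0.49608254343060587
pivot in tube 0.03161789429650894 -0.025614233167284492
[[0.65171618 0.12503457 0.        ]] (array([ 68.2,   2.8, 130.3]), array([ 0.01, -0.06,  4.89])) (array([ 68.1,   2.8, 224.3]), array([ 0.01, -0.06,  4.89]))
```

```bash
python3 - <<'E'
from h import *
c=[np.array([145,125])+np.array(u)/2.6 for u in ((116,27),(733,147),(667,523),(34,392))]
g=[ray("top",u,.012)[:2] for u in c]
for a,b in ((1,0),(2,3),(2,1),(3,0)):
    d=g[b if True else 0]-g[a];print(a,b,np.hypot(*d),np.arctan2(d[1],d[0]))
# packer ends etc. holes via wrist: plate right edge and others
import pickle
s,p=pickle.load(open("w1.pkl","rb"))
q=s["ee_rot"];T=np.eye(4);T[:3,:3]=R.from_quat([q[1],q[2],q[3],q[0]]).as_matrix();T[:3,3]=s["position"]
M=T@p["T_tool_cam"];f=210/np.tan(np.radians(p["vfov"]/2))
def wray(u,z):
    d=M[:3,:3]@[(u[0]-p["cx"])/f,(u[1]-p["cy"])/f,1];return (M[:3,3]+d*(z-M[2,3])/d[2])[:2]
# in 1.42 picture: plate tail edge (118,158)-(459,0); right edge (463,5)-(594,388); holes row (432,54)..(144,188); packer1 upper edge
for a,b,z in (((118,158),(459,0),.012),((463,5),(594,388),.012),((144,188),(432,54),.012),((144,188),(325,424),.012),((239,265),(504,152),.017),((297,379),(549,278),.017)):
    d=wray(np.array(b)/1.42,z)-wray(np.array(a)/1.42,z);print(np.hypot(*d),np.arctan2(d[1],d[0]), (np.arctan2(d[1],d[0])+np.pi/2),)
E
```

```text
1 0 0.5164182674529425 1.3535509714339857
2 3 0.5161649048293416 1.3582557891256817
2 1 0.3050369546592499 -0.21699559308452132
3 0 0.3074655807477324 -0.21615494993395196
0.30485021463191037 -0.22994756518872875 1.3408487616061677
0.35284147807240496 -1.79270920804694 -0.22191288125204345
0.26440567177160074 -0.2207239032485569 1.3500724235463397
0.26829249581753567 -1.6231217224824241 -0.05232539568752759
0.2462254297923353 -0.2271074840785145 1.343688842716382
0.24877066021748304 -0.21953233077389023 1.3512639960210064
```

Call:
apply_moves:
  slide:
    - [23, 1, 45]
    - [46, 2, 90]
    - [68, 3, 140]
    - [68, 3, 170]
    - [68, 3, 200]
    - [68, 3, 218]
    - [68, 3, 224]
    - [68, 3, 224]
  dr:
    - [0, 0, 2]
    - [0, 0, 4]
    - [0, 0, 5]
    - [0, 0, 5]
    - [0, 0, 5]
    - [0, 0, 5]
    - [0, 0, 5]
    - [0, 0, 5]

```text
t: 4.3
position: [0.6523, 0.1247, 0.0269]
ee_rot: [-0.0, 0.909, 0.417, 0.001]
wrist_force: [-0.8, -0.7, 0.8]
width: 0.0854
```

```bash
python3 - <<'E'
from h import *
from plant import ctrl
import pickle
s=ctrl.sense();p=ctrl.grab_frame("wrist");print(s["t"],s["position"],s["wrist_force"],s["joints"])
pickle.dump((s,p),open("w2.pkl","wb"))
im=cv2.cvtColor(p["img"],cv2.COLOR_RGB2BGR)
cv2.imwrite("pics/w2.png",cv2.resize(im,None,fx=1.42,fy=1.42,interpolation=cv2.INTER_CUBIC))
E
```

```text
4.3 [0.65226449 0.12467199 0.0269222 ] [-0.78956011 -0.65282469  0.8313851 ] [-0.56707548  0.57973153  0.42428066  1.55027192 -0.26117908  1.06640912
 -0.78806881]
```

View pics/w2.png

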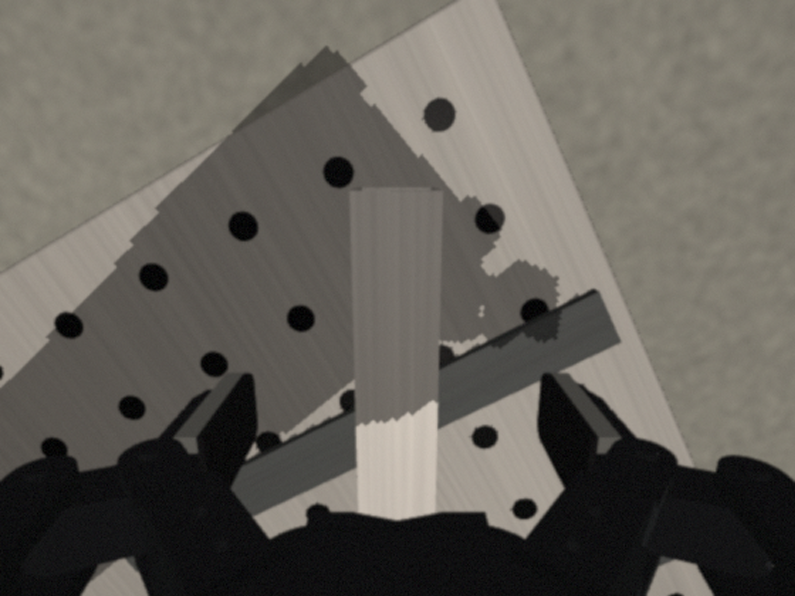

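The tube is centred between the fingers and aligned, with its tail edge at row 188. Closing.

Call:
apply_moves:
  slide:
    - [0, 0, 0]
    - [0, 0, 0]
    - [0, 0, 0]
    - [0, 0, 0]
    - [0, 0, 0]
    - [0, 0, 0]
    - [0, 0, 0]
    - [0, 0, 0]
  dr:
    - [0, 0, 0]
    - [0, 0, 0]
    - [0, 0, 0]
    - [0, 0, 0]
    - [0, 0, 0]
    - [0, 0, 0]
    - [0, 0, 0]
    - [0, 0, 0]
  grip: 1
  newtons: 60

```text
t: 5.35
position: [0.6526, 0.1247, 0.0274]
ee_rot: [-0.0, 0.909, 0.417, 0.001]
wrist_force: [-0.3, 0.7, -0.1]
width: -0.0001
```

```bash
python3 - <<'E'
from h import *
from plant import ctrl
import pickle
s=ctrl.sense();p=ctrl.grab_frame("wrist");print(s["t"],s["position"],s["ee_rot"],s["wrist_force"],s["width"])
pickle.dump((s,p),open("w3.pkl","wb"))
im=cv2.cvtColor(p["img"],cv2.COLOR_RGB2BGR)
crop(im,200,110,160,110,5,"pics/w3.png")
E
```

```text
5.35 [0.6525539  0.12469803 0.02740588] [-4.72400888e-05  9.08889440e-01  4.17035456e-01  1.18840952e-03] [-0.3405462   0.69719775 -0.06836114] -0.00014114856091044394
```

View pics/w3.png

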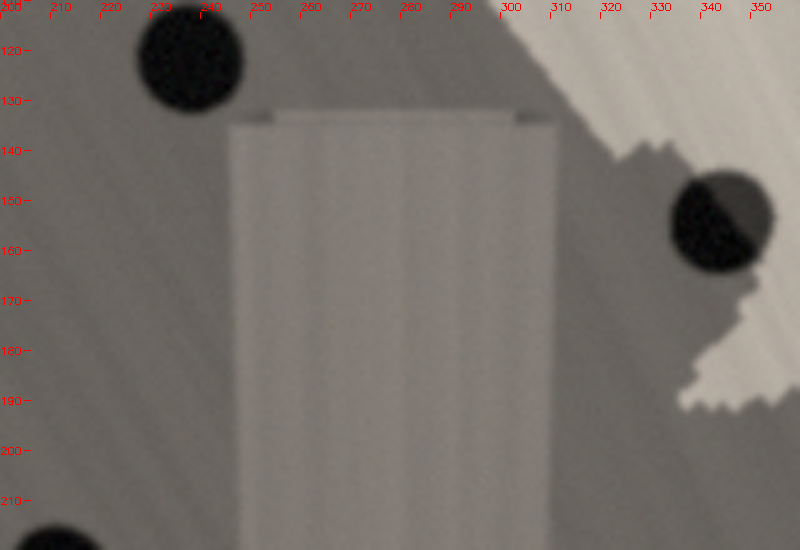

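Width reads 0, so I need to see why.

```bash
python3 - <<'E'
from h import *
from plant import ctrl
import pickle
s,p=pickle.load(open("w3.pkl","rb"))
cv2.imwrite("pics/w3f.png",cv2.cvtColor(p["img"],cv2.COLOR_RGB2BGR))
p=ctrl.grab_frame("side");im=cv2.cvtColor(p["img"],cv2.COLOR_RGB2BGR)
cv2.imwrite("pics/s3.png",cv2.resize(im[100:400,100:440],None,fx=2.2,fy=2,interpolation=cv2.INTER_CUBIC))
print(ctrl.sense()["width"])
E
```

```text
-0.00011133728544710281
```

View pics/w3f.png

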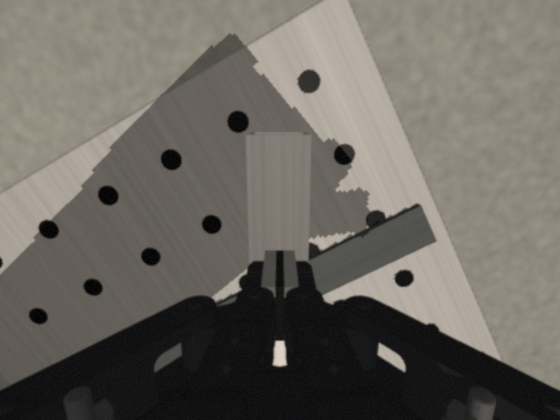

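View pics/s3.png

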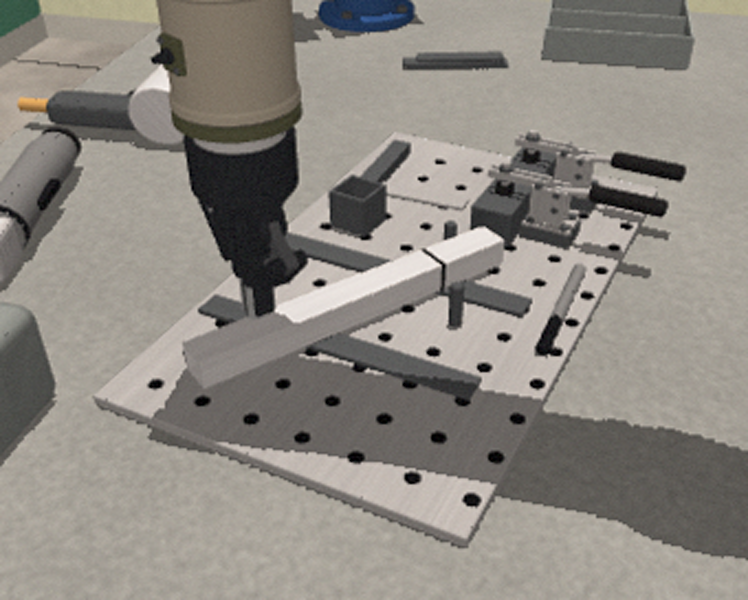

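```bash
python3 - <<'E'
from h import *
for z in (.0274,.047,.0574,.08): 
    u=proj("side",[(.6526,.1247,z)])[0]; print(z,u,((u-[100,100])*[2.2,2]))
import pickle
s,p=pickle.load(open("w3.pkl","rb"))
for z in (.0274,.047): print(wproj(s,p,[(.6526,.1247,z)]))
# tube tail fit from wrist frames: top-face width px at tail & where fingers
Q=fit(s,p,[((.3,.015,.047),(246,134.8)),((.3,-.015,.047),(311,134.8)),((.25,.015,.047),(247.8,209)),((.25,-.015,.047),(309.6,209))],[.4956,-.0572,.8625])
E
```

```text
0.0274 [219.03156228 269.75398045] [261.86943702 339.50796091]
0.047 [218.15243145 261.28770741] [259.93534919 322.57541481]
0.0574 [217.67523608 256.692184  ] [258.88551937 313.384368  ]
0.08 [216.61158393 246.44891973] [256.54548465 292.89783946]
[[279.91913864 242.8968543 ]]
[[279.98002675 257.08772397]]
[ 0.4965 -0.0562  0.8613] 
 [[-0.4, -1.5], [0.4, -1.6], [0.7, 27.5], [-0.7, 27.4]]
```

```bash
python3 - <<'E'
from h import *
from plant import ctrl
Q=[.4956,-.0572,.8625]
for l in ((.24,-.015,.047),(.24,.015,.047),(.3,-.015,.047),(.3,.015,.047),(.3,.015,.017)): print(l,proj("side",w(Q,l)))
p=ctrl.grab_frame("side");im=cv2.cvtColor(p["img"],cv2.COLOR_RGB2BGR)
crop(im,170,200,100,75,8,"pics/s4.png")
im=cv2.cvtColor(ctrl.grab_frame("top")["img"],cv2.COLOR_RGB2BGR)
crop(im,170,130,130,100,6,"pics/t4.png")
print(ctrl.sense()["t"])
E
```

```text
(0.24, -0.015, 0.047) [[214.42350563 256.8676939 ]]
(0.24, 0.015, 0.047) [[222.78932649 266.27949375]]
(0.3, -0.015, 0.047) [[182.83991475 270.3037808 ]]
(0.3, 0.015, 0.047) [[190.62445416 280.4934756 ]]
(0.3, 0.015, 0.017) [[192.68014086 293.60627629]]
5.55
```

View pics/s4.png

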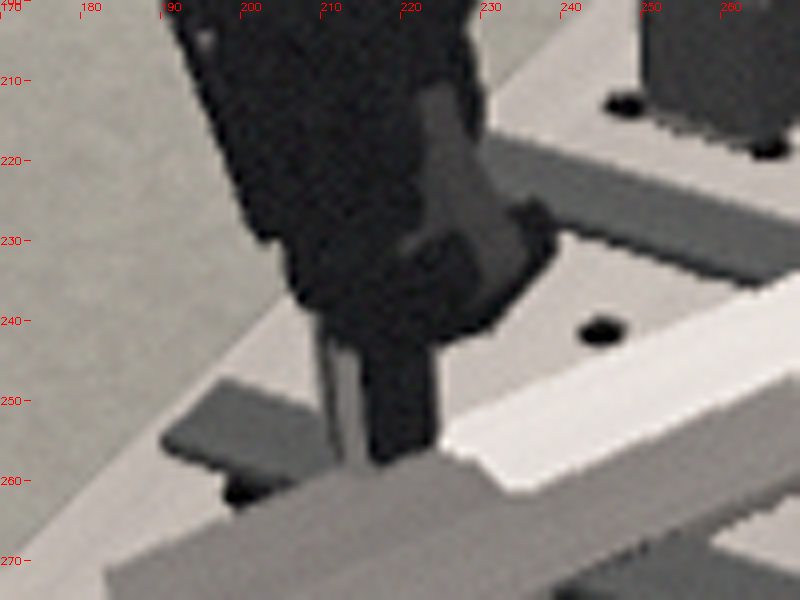

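View pics/t4.png

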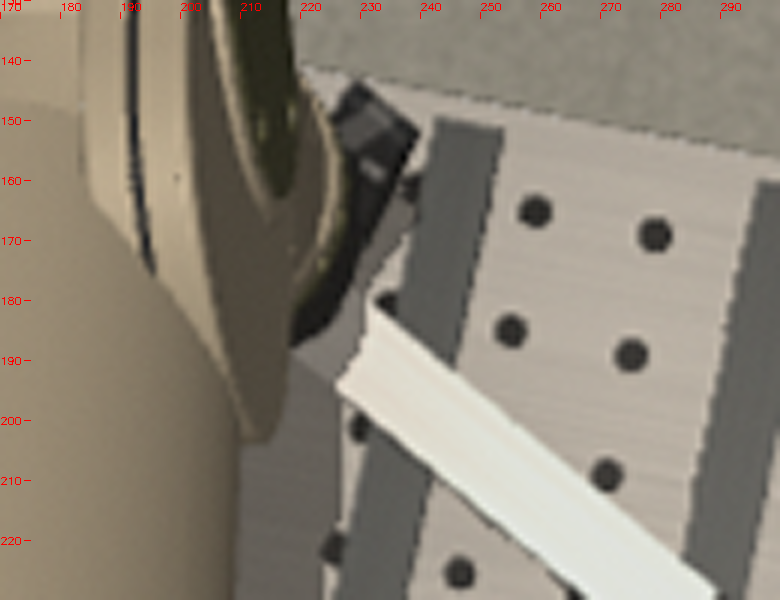

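Call:
apply_moves:
  slide:
    - [0, 0, -4]
    - [0, 0, -8]
    - [0, 0, -12]
    - [0, 0, -15]
    - [0, 0, -15]
    - [0, 0, -15]
    - [0, 0, -15]
    - [0, 0, -15]
  dr:
    - [0, 0, 0]
    - [0, 0, 0]
    - [0, 0, 0]
    - [0, 0, 0]
    - [0, 0, 0]
    - [0, 0, 0]
    - [0, 0, 0]
    - [0, 0, 0]

```text
t: 6.55
position: [0.6524, 0.1247, 0.0423]
ee_rot: [-0.0, 0.909, 0.417, 0.001]
wrist_force: [0.2, 0.1, -0.3]
width: -0.0002
```

```bash
python3 - <<'E'
from h import *
from plant import ctrl
print(ctrl.pinch_z)
s=ctrl.sense();print(s["position"],s["width"])
p=ctrl.grab_frame("side");im=cv2.cvtColor(p["img"],cv2.COLOR_RGB2BGR)
crop(im,170,200,100,75,8,"pics/s5.png")
print(proj("side",[s["position"]]))
E
```

```text
0.0187
[0.65242809 0.12468407 0.0422591 ] -0.0002339722245406754
[[218.46384845 263.36887188]]
```

View pics/s5.png

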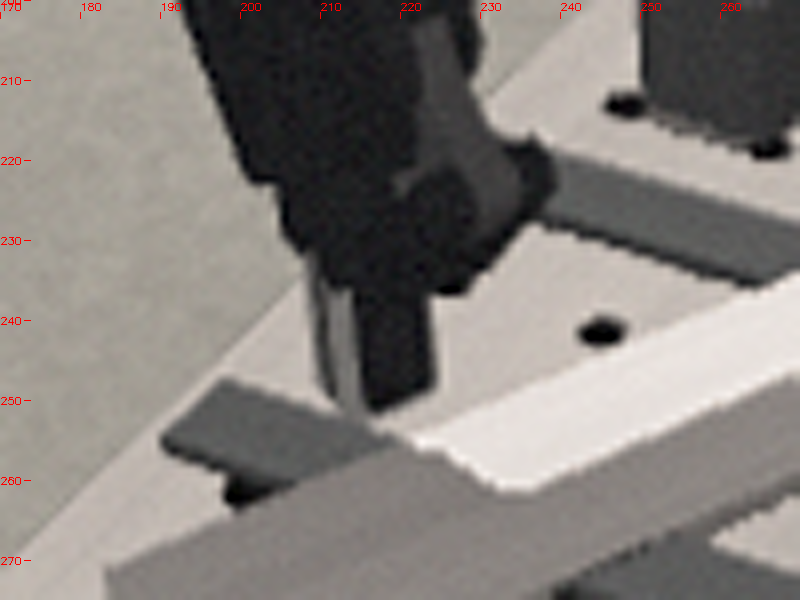

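The true fingertips are about 33 mm behind the reported TCP: the tip shows at row 249, and the TCP projects to row 263. So the fingers closed above the tube without touching it. I'll reopen, move 25 mm toward the tail and go deeper.

Call:
apply_moves:
  slide:
    - [0, 0, 0]
    - [8, 0, 0]
    - [16, 0, 0]
    - [25, 0, 0]
    - [25, 0, 0]
    - [25, 0, 0]
    - [25, 0, 15]
    - [25, 0, 28]
  dr:
    - [0, 0, 0]
    - [0, 0, 0]
    - [0, 0, 0]
    - [0, 0, 0]
    - [0, 0, 0]
    - [0, 0, 0]
    - [0, 0, 0]
    - [0, 0, 0]
  grip: 0

```text
t: 7.6
position: [0.6683, 0.1434, 0.0129]
ee_rot: [-0.0, 0.909, 0.417, 0.001]
wrist_force: [0.7, -0.3, 0.1]
width: 0.0853
```

```bash
python3 - <<'E'
from h import *
from plant import ctrl
s=ctrl.sense();print(s["position"],s["width"],rel(s,(.6695,.1445,-.011),.8625))
p=ctrl.grab_frame("side");im=cv2.cvtColor(p["img"],cv2.COLOR_RGB2BGR)
crop(im,150,200,110,85,7,"pics/s6.png")
print(proj("side",[s["position"]]))
E
```

```text
[0.66827782 0.14339359 0.01290386] 0.08526708519996432 (array([ 1.6,  0.2, 23.9]), array([ 0.01, -0.08, -0.14]))
[[207.42635597 281.50715547]]
```

View pics/s6.png

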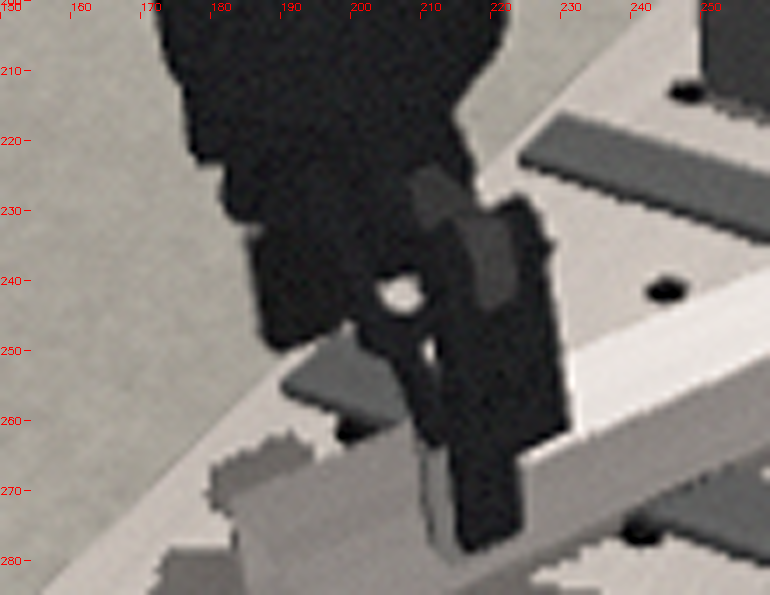

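```bash
python3 - <<'E'
from h import *
for z in (.02,.03,.04,.05,.06,.07):
  print(z,[proj("side",[(.6683+d*(-.7595)+a*.6505,.1434+d*.6505+a*.7595,z)])[0].round(1).tolist() for d,a in ((.0427,.011),(.057,.011),(.049,0),(.057,-.011))])
E
```

```text
0.02 [[213.0, 295.9], [217.2, 301.1], [220.7, 295.3], [228.9, 295.4]]
0.03 [[212.5, 291.5], [216.7, 296.7], [220.3, 291.0], [228.5, 291.1]]
0.04 [[212.0, 287.1], [216.2, 292.3], [219.8, 286.6], [228.1, 286.7]]
0.05 [[211.5, 282.6], [215.7, 287.8], [219.3, 282.1], [227.7, 282.2]]
0.06 [[210.9, 278.1], [215.2, 283.2], [218.8, 277.6], [227.3, 277.7]]
0.07 [[210.4, 273.5], [214.6, 278.6], [218.4, 272.9], [226.9, 273.0]]
```

Call:
apply_moves:
  slide:
    - [2, 0, 10]
    - [2, 0, 18]
    - [2, 0, 24]
    - [2, 0, 26]
    - [2, 0, 26]
    - [2, 0, 26]
    - [2, 0, 26]
    - [2, 0, 26]
  dr:
    - [0, 0, 0]
    - [0, 0, 0]
    - [0, 0, 0]
    - [0, 0, 0]
    - [0, 0, 0]
    - [0, 0, 0]
    - [0, 0, 0]
    - [0, 0, 0]

```text
t: 8.65
position: [0.6685, 0.1448, -0.015]
ee_rot: [-0.0, 0.909, 0.417, -0.001]
wrist_force: [0.5, -0.8, 0.9]
width: 0.0854
```

Call:
apply_moves:
  slide:
    - [0, 0, 0]
    - [0, 0, 0]
    - [0, 0, 0]
    - [0, 0, 0]
    - [0, 0, 0]
    - [0, 0, 0]
    - [0, 0, 0]
    - [0, 0, 0]
  dr:
    - [0, 0, 0]
    - [0, 0, 0]
    - [0, 0, 0]
    - [0, 0, 0]
    - [0, 0, 0]
    - [0, 0, 0]
    - [0, 0, 0]
    - [0, 0, 0]
  grip: 1
  newtons: 60

```text
t: 9.65
position: [0.6686, 0.1447, -0.0147]
ee_rot: [-0.0, 0.909, 0.417, -0.0]
wrist_force: [-0.7, -0.6, 5.0]
width: 0.0292
```

```bash
python3 - <<'E'
from h import *
from plant import ctrl
import pickle
s=ctrl.sense();p=ctrl.grab_frame("wrist");print(s["t"],s["position"],s["ee_rot"],s["wrist_force"],s["torque"],s["width"])
pickle.dump((s,p),open("w7.pkl","wb"))
im=cv2.cvtColor(p["img"],cv2.COLOR_RGB2BGR)
cv2.imwrite("pics/w7.png",im)
im=cv2.cvtColor(ctrl.grab_frame("side")["img"],cv2.COLOR_RGB2BGR)
crop(im,150,180,200,125,4,"pics/s7.png")
E
```

```text
9.65 [ 0.66863488  0.14473994 -0.01474283] [-2.90400831e-04  9.08933685e-01  4.16940405e-01 -4.12081328e-04] [-0.70331906 -0.61185798  5.00030335] [-0.18282984  0.17250988 -0.10562004] 0.029170705272766356
```

View pics/w7.png

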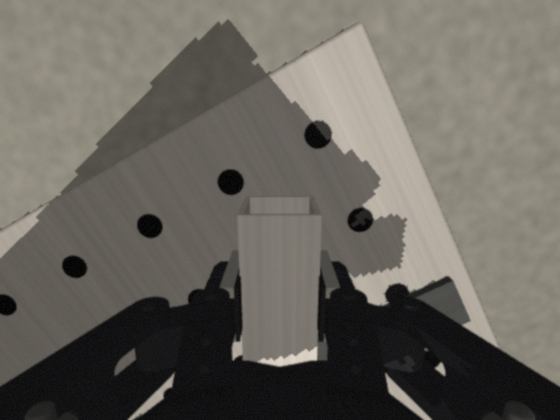

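View pics/s7.png

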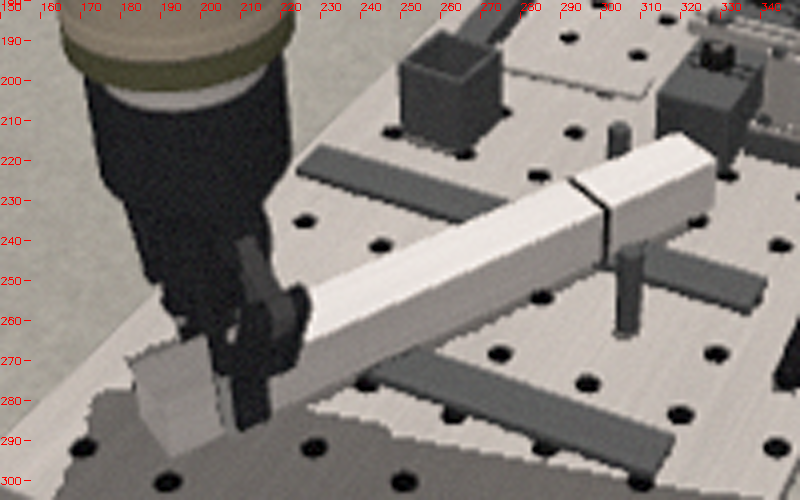

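```bash
cat >> h.py <<'E'
P0=np.array([.5045,-.0873,1.352])
SG=.2659
def toolpose(yp,xp,yaw,P=P0,sg=SG):
    pv=w(P,(.044,-.022,0))[0][:2];c,s=np.cos(yaw),np.sin(yaw)
    # lead = pv - R*(xp,yp); tool=lead+R*(sg,0)
    l=np.array([sg-xp,-yp]);return pv+np.array([c*l[0]-s*l[1],s*l[0]+c*l[1]])
E
python3 - <<'E'
from h import *
import pickle
s,p=pickle.load(open("w7.pkl","rb"))
q=s["ee_rot"];yaw0=2*np.arctan2(q[2],q[1]);print(yaw0)
pos=s["position"];d=np.array([np.cos(yaw0),np.sin(yaw0)])
for k in (.030,.034,.038): print(k,wproj(s,p,[(*(pos[:2]+d*k),.047)]))
lead=pos[:2]-d*SG; Q=np.array([*lead,yaw0]);report(P0,Q)
pv=w(P0,(.044,-.022,0))[0][:2]-lead;c,si=d;xp0,yp0=c*pv[0]+si*pv[1],-si*pv[0]+c*pv[1]
for i in range(1,11):
    f=i/10;yaw=yaw0+f*(1.352-yaw0);t=toolpose(yp0+f*(-.022-yp0),xp0+f*(.016-xp0),yaw)
    print(f,t.round(4),*rel(s,(*t,pos[2]),yaw))
E
```

```text
0.8601532662440691
0.03 [[279.79776688 228.18487151]]
0.034 [[279.79772987 217.5383508 ]]
0.038 [[279.79769218 206.69458063]]
lead in sleeve 0.027753428476185914 0.015716046574481696 dyaw -0.491846733755931
pivot in tube 0.032132312645980224 -0.02557275385068752
0.1 [0.6602 0.1521] [  0.1 -11.2   0. ] [-0.05  0.03 -2.82]
0.2 [0.6514 0.1591] [ -0.4 -22.4   0. ] [-0.05  0.03 -5.64]
0.3 [0.6422 0.1657] [ -1.4 -33.7   0. ] [-0.05  0.03 -8.45]
0.4 [0.6326 0.1719] [ -2.9 -45.1   0. ] [ -0.05   0.02 -11.27]
0.5 [0.6226 0.1777] [ -5.  -56.4   0.1] [ -0.05   0.02 -14.09]
0.6 [0.6124 0.1831] [ -7.7 -67.6   0.1] [ -0.05   0.02 -16.91]
0.7 [0.6018 0.1879] [-10.9 -78.9   0.1] [ -0.05   0.02 -19.73]
0.8 [0.5909 0.1923] [-14.7 -90.    0.1] [-6.000e-02  2.000e-02 -2.254e+01]
0.9 [0.5797 0.1962] [-1.90e+01 -1.01e+02  1.00e-01] [-6.000e-02  2.000e-02 -2.536e+01]
1.0 [0.5683 0.1996] [-2.390e+01 -1.118e+02  1.000e-01] [-6.000e-02  2.000e-02 -2.818e+01]
```

Call:
apply_moves:
  slide:
    - [0, -11.2, 0]
    - [-0.4, -22.4, 0]
    - [-1.4, -33.7, 0]
    - [-2.9, -45.1, 0]
    - [-5, -56.4, 0]
    - [-7.7, -67.6, 0]
    - [-10.9, -78.9, 0]
    - [-10.9, -78.9, 0]
  dr:
    - [0, 0, -2.8]
    - [0, 0, -5.6]
    - [0, 0, -8.5]
    - [0, 0, -11.3]
    - [0, 0, -14.1]
    - [0, 0, -16.9]
    - [0, 0, -19.7]
    - [0, 0, -19.7]

```text
t: 10.75
position: [0.6002, 0.189, -0.0148]
ee_rot: [-0.001, 0.824, 0.567, -0.001]
wrist_force: [-1.3, 1.9, 1.5]
width: 0.0291
```

```bash
python3 - <<'E'
from h import *
from plant import ctrl
import pickle
s=ctrl.sense();print(s["t"],s["position"],s["ee_rot"],s["wrist_force"],s["torque"],s["width"])
q=s["ee_rot"];yaw=2*np.arctan2(q[2],q[1]);d=np.array([np.cos(yaw),np.sin(yaw)])
report(P0,np.array([*(s["position"][:2]-d*.2647),yaw]))
im=cv2.cvtColor(ctrl.grab_frame("top")["img"],cv2.COLOR_RGB2BGR)
crop(im,240,220,100,65,8,"pics/t8.png")
im=cv2.cvtColor(ctrl.grab_frame("side")["img"],cv2.COLOR_RGB2BGR)
crop(im,190,190,180,120,4,"pics/s8.png")
E
```

```text
10.75 [ 0.60020584  0.18902866 -0.01476335] [-0.00122351  0.82373702  0.56697013 -0.00083346] [-1.31607842  1.86628416  1.54661187] [0.08823637 0.12285313 0.04687808] 0.02914030585417783
lead in sleeve 0.028643987930206515 0.005155674377404039 dyaw -0.14635251962592233
pivot in tube 0.01915197864941351 -0.0246259917849342
```

View pics/t8.png

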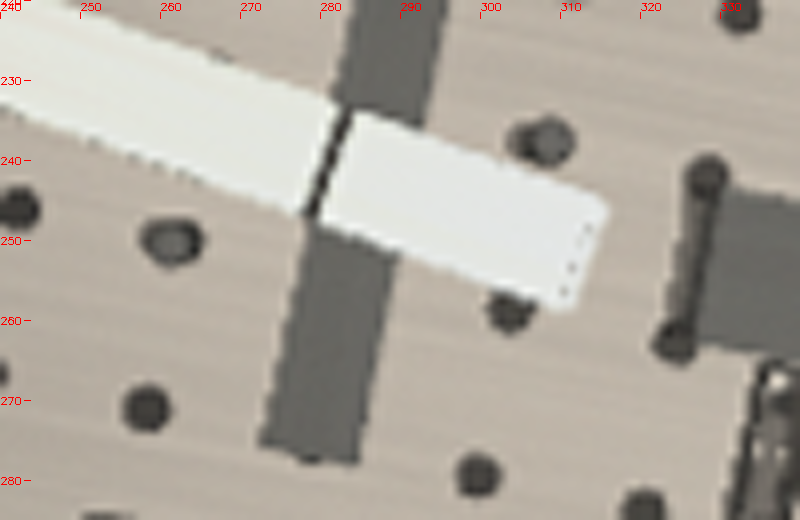

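View pics/s8.png

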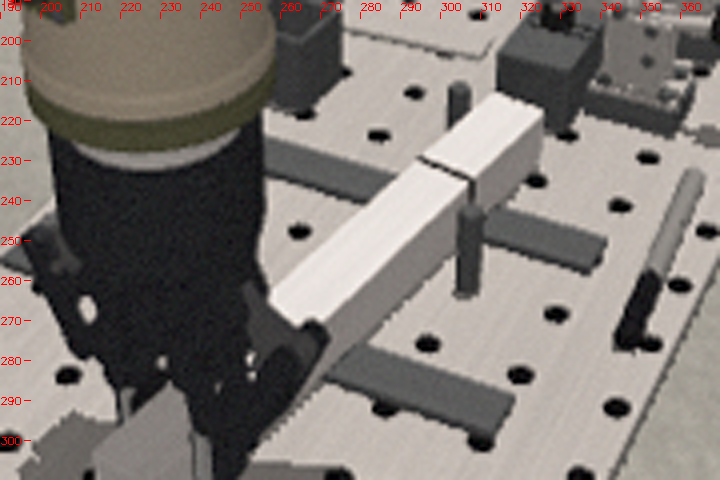

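```bash
cat > fin.py <<'E'
from h import *
from plant import ctrl
import sys
s=ctrl.sense();q=s["ee_rot"];yaw0=2*np.arctan2(q[2],q[1])
sg=.2647
x,y,dy=map(float,sys.argv[1:4])
lead=w(P0,(x,y,0))[0][:2];yaw=P0[2]+dy;t=lead+sg*np.array([np.cos(yaw),np.sin(yaw)])
print(t,rel(s,(*t,-.0145),yaw))
E
python3 fin.py .028 0 0; python3 fin.py .0283 .0025 -.07
```

```text
[0.56803194 0.19842186] (array([ -2.8, -33.9,  -0.2]), array([-0.18, -0.02, -8.5 ]))
[0.58358844 0.19460603] (array([ -0.8, -18. ,  -0.2]), array([-0.18, -0.01, -4.49]))
```

Call:
apply_moves:
  slide:
    - [-0.4, -9, 0]
    - [-0.8, -18, 0]
    - [-1.3, -23.3, 0]
    - [-1.8, -27, 0]
    - [-2.3, -30.5, 0]
    - [-2.8, -33.9, 0]
    - [-2.8, -33.9, 0]
    - [-2.8, -33.9, 0]
  dr:
    - [0, 0, -2.3]
    - [0, 0, -4.5]
    - [0, 0, -5.8]
    - [0, 0, -6.7]
    - [0, 0, -7.6]
    - [0, 0, -8.5]
    - [0, 0, -8.5]
    - [0, 0, -8.5]

```text
t: 11.85
position: [0.5677, 0.1985, -0.0148]
ee_rot: [-0.002, 0.78, 0.626, -0.001]
wrist_force: [-0.6, -0.2, 1.9]
width: 0.0292
```

```bash
cat > look.py <<'E'
from h import *
from plant import ctrl
import sys
s=ctrl.sense();print(s["t"],s["position"],s["ee_rot"],s["wrist_force"],s["torque"],s["width"])
q=s["ee_rot"];yaw=2*np.arctan2(q[2],q[1]);d=np.array([np.cos(yaw),np.sin(yaw)])
report(P0,np.array([*(s["position"][:2]-d*.2647),yaw]))
im=cv2.cvtColor(ctrl.grab_frame("top")["img"],cv2.COLOR_RGB2BGR)
crop(im,240,220,100,65,8,f"pics/t{sys.argv[1]}.png")
im=cv2.cvtColor(ctrl.grab_frame("side")["img"],cv2.COLOR_RGB2BGR)
crop(im,270,190,95,75,8,f"pics/s{sys.argv[1]}.png")
E
python3 look.py 9; python3 fin.py .028 0 0
```

```text
11.85 [ 0.56773741  0.19850301 -0.01476562] [-0.00159758  0.78012696  0.62561843 -0.00097575] [-0.63249683 -0.19907902  1.8869382 ] [-0.22577927 -0.00206317  0.13135874] 0.02917838206989125
lead in sleeve 0.028015290716168054 0.00034460890804180553 dyaw -0.0001491653555842909
pivot in tube 0.015988042147520417 -0.02234222429461919
[0.56803194 0.19842186] (array([ 0. ,  0.3, -0.3]), array([-0.21, -0.02, -0.02]))
```

View pics/t9.png

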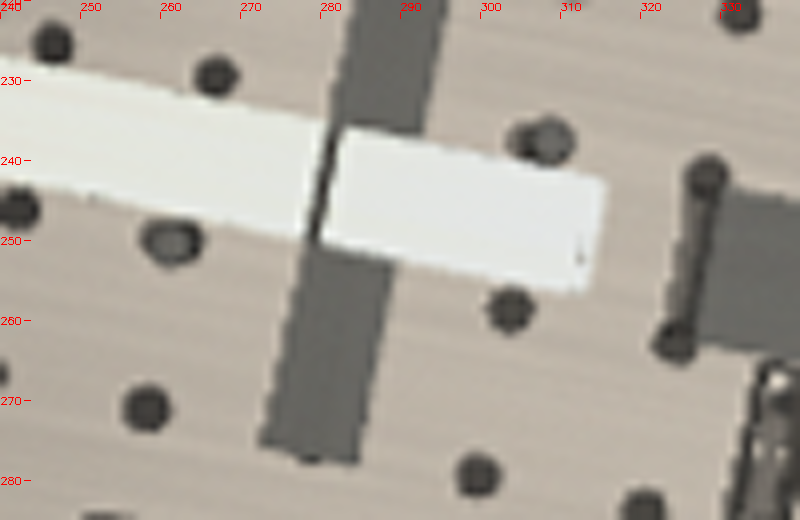

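View pics/s9.png

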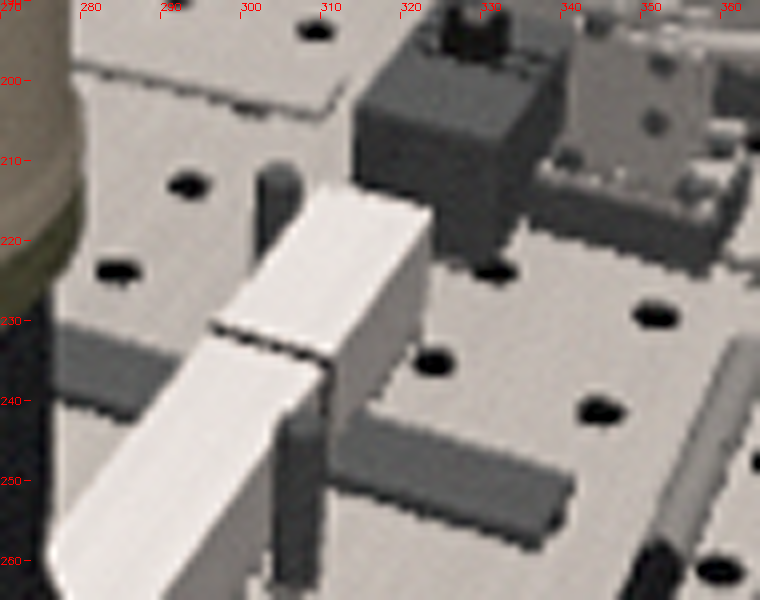

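Tube is in line between the pins, and the forces are near zero. Sliding in, first part.

Call:
apply_moves:
  slide:
    - [-6, 0.2, 0]
    - [-13, 0.2, 0]
    - [-20, 0.2, 0]
    - [-27, 0.2, 0]
    - [-34, 0.2, 0]
    - [-41, 0.2, 0]
    - [-48, 0.2, 0]
    - [-48, 0.2, 0]
  dr:
    - [0, 0, 0]
    - [0, 0, 0]
    - [0, 0, 0]
    - [0, 0, 0]
    - [0, 0, 0]
    - [0, 0, 0]
    - [0, 0, 0]
    - [0, 0, 0]

```text
t: 12.95
position: [0.5573, 0.15, -0.0148]
ee_rot: [-0.001, 0.781, 0.625, -0.002]
wrist_force: [-0.8, -2.4, 3.1]
width: 0.0291
```

```bash
python3 look.py 10; python3 fin.py -.07 0 0
```

```text
12.95 [ 0.55733357  0.14995496 -0.01478938] [-0.00127749  0.78053928  0.62510344 -0.0015805 ] [-0.83921954 -2.37924347  3.06731068] [-0.56093934  0.2057059   0.08092934] 0.02910628335104361
lead in sleeve -0.021633273992430896 0.0003120798440391431 dyaw -0.0014686009068189954
pivot in tube 0.06566597074280746 -0.02221566673176911
[0.54676057 0.10275824] (array([-48.4,  -0. ,  -0.2]), array([-0.23,  0.07, -0.08]))
```

View pics/t10.png

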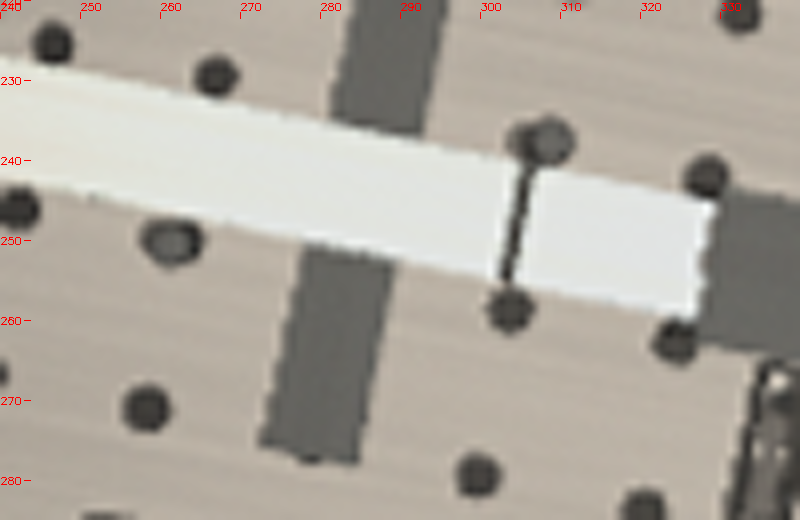

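The lead end is inside the mouth and centred, with the mark at about (303,248). Continuing to just short of the target.

Call:
apply_moves:
  slide:
    - [-7, 0, 0]
    - [-14, 0, 0]
    - [-21, 0, 0]
    - [-28, 0, 0]
    - [-35, 0, 0]
    - [-41, 0, 0]
    - [-41, 0, 0]
    - [-41, 0, 0]
  dr:
    - [0, 0, 0]
    - [0, 0, 0]
    - [0, 0, 0]
    - [0, 0, 0]
    - [0, 0, 0]
    - [0, 0, 0]
    - [0, 0, 0]
    - [0, 0, 0]

```text
t: 14.05
position: [0.5481, 0.1084, -0.0148]
ee_rot: [-0.001, 0.781, 0.625, -0.003]
wrist_force: [-2.9, -4.3, 4.7]
width: 0.0293
```

```bash
python3 look.py 11; python3 fin.py -.07 0 0; python3 - <<'E'
from h import *
for d in (.008,.004,0): print(d,proj("side",w(P0,[(d,-.015,.047),(d,.015,.047),(d,.015,.03)])).round(1).tolist(),proj("top",w(P0,[(d,-.015,.047),(d,.015,.047)])).round(1).tolist())
print(proj("side",w(P0,[(0,-.02,.052),(0,.02,.052),(0,.02,.012)])).round(1).tolist())
E
```

```text
14.05 [ 0.54811127  0.10844576 -0.01479513] [-0.00084019  0.78084817  0.62471491 -0.00259079] [-2.88200507 -4.31437782  4.73559201] [-0.86447688  0.32013972  0.08167588] 0.029265029788357686
lead in sleeve -0.06415409397850654 0.0005675175186399331 dyaw -0.0024613093992953416
pivot in tube 0.10820931196444848 -0.022301248741862054
[0.54676057 0.10275824] (array([-5.9, -0.1, -0.3]), array([-0.26,  0.17, -0.14]))
0.008 [[314.4, 206.9], [328.1, 210.6], [327.5, 217.4]] [[325.4, 244.4], [322.6, 259.2]]
0.004 [[315.2, 205.9], [328.8, 209.6], [328.2, 216.4]] [[327.4, 244.8], [324.5, 259.6]]
0 [[315.9, 205.0], [329.5, 208.6], [328.9, 215.4]] [[329.4, 245.2], [326.5, 260.0]]
[[313.8, 202.3], [332.0, 207.2], [330.6, 223.1]]
```

View pics/t11.png

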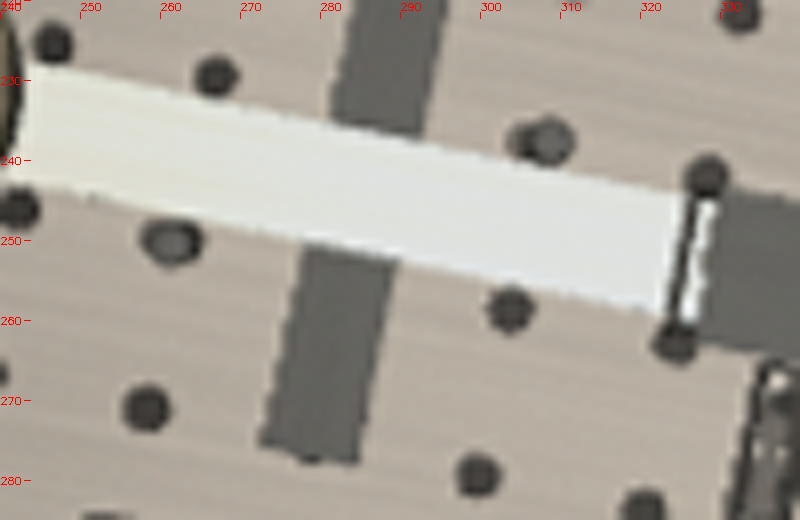

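View pics/s11.png

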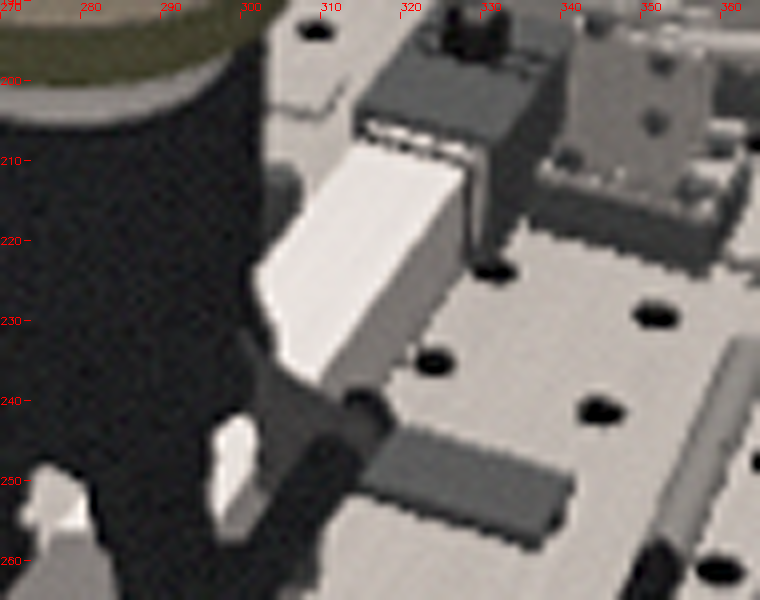

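Both views put the mark about 6 mm out of the mouth, in agreement with the arm's pose. Moving 6 mm more.

Call:
apply_moves:
  slide:
    - [-2, 0, 0]
    - [-4, 0, 0]
    - [-6, 0, 0]
    - [-6, 0, 0]
    - [-6, 0, 0]
    - [-6, 0, 0]
    - [-6, 0, 0]
    - [-6, 0, 0]
  dr:
    - [0, 0, 0]
    - [0, 0, 0]
    - [0, 0, 0]
    - [0, 0, 0]
    - [0, 0, 0]
    - [0, 0, 0]
    - [0, 0, 0]
    - [0, 0, 0]

```text
t: 15.15
position: [0.5468, 0.1027, -0.0148]
ee_rot: [-0.001, 0.781, 0.625, -0.003]
wrist_force: [0.8, 3.0, 0.1]
width: 0.0292
```

```bash
python3 look.py 12
```

```text
15.15 [ 0.54682007  0.10268452 -0.0147609 ] [-0.00085909  0.78081511  0.62475623 -0.00258315] [0.75705746 3.01543792 0.12965523] [ 0.81301589 -0.1853321   0.13632528] 0.029179250748986824
lead in sleeve -0.07005830975006992 0.0005494052236673912 dyaw -0.002355466540193918
pivot in tube 0.11411110766015958 -0.02228068238532014
```

View pics/t12.png

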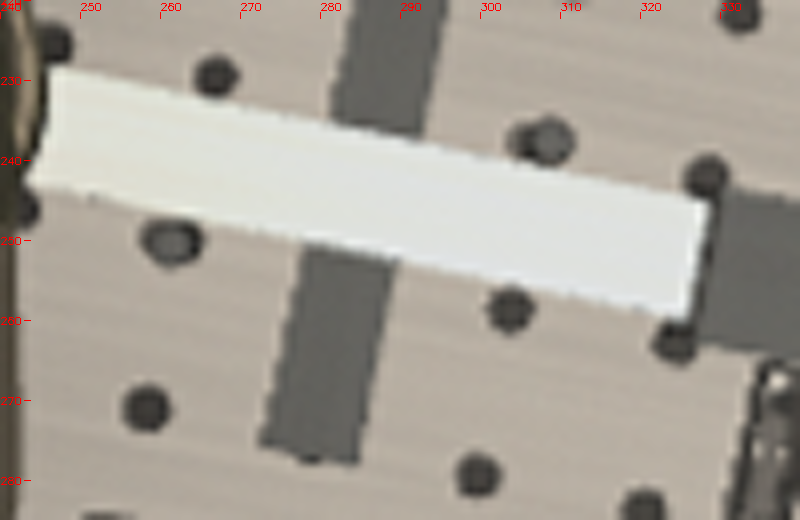

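View pics/s12.png

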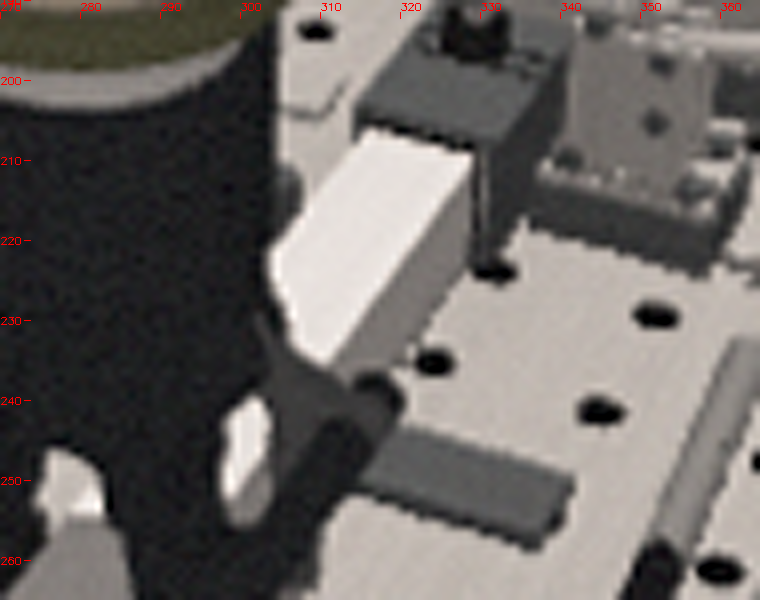

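The mark is at the mouth: the outer edge of the line is about 3 mm out, so its middle is within about 1 mm. Releasing and lifting.

Call:
apply_moves:
  slide:
    - [0, 0, 0]
    - [0, 0, 0]
    - [0, 0, 0]
    - [0, 0, 0]
    - [0, 0, 0]
    - [0, 0, 0]
    - [0, 0, 0]
    - [0, 0, 0]
  dr:
    - [0, 0, 0]
    - [0, 0, 0]
    - [0, 0, 0]
    - [0, 0, 0]
    - [0, 0, 0]
    - [0, 0, 0]
    - [0, 0, 0]
    - [0, 0, 0]
  grip: 0

```text
t: 16.25
position: [0.5468, 0.1027, -0.0148]
ee_rot: [-0.001, 0.781, 0.625, -0.003]
wrist_force: [0.0, -1.3, 1.1]
width: 0.0853
```

Call:
apply_moves:
  slide:
    - [0, 0, -10]
    - [0, 0, -25]
    - [0, 0, -45]
    - [0, 0, -70]
    - [0, 0, -100]
    - [30, 0, -130]
    - [60, 0, -150]
    - [60, 0, -150]
  dr:
    - [0, 0, 0]
    - [0, 0, 0]
    - [0, 0, 0]
    - [0, 0, 0]
    - [0, 0, 0]
    - [0, 0, 0]
    - [0, 0, 0]
    - [0, 0, 0]

```text
t: 17.25
position: [0.5617, 0.1646, 0.1378]
ee_rot: [-0.001, 0.78, 0.626, -0.0]
wrist_force: [-0.4, 0.0, -0.6]
width: 0.0855
```

```bash
python3 look.py 13; python3 - <<'E'
from plant import ctrl
import cv2
p=ctrl.grab_frame("side");cv2.imwrite("pics/s13f.png",cv2.resize(cv2.cvtColor(p["img"],cv2.COLOR_RGB2BGR)[130:400,120:440],None,fx=2.3,fy=2.2))
E
```

```text
17.25 [0.56173443 0.16461691 0.13777569] [-7.00130916e-04  7.79696659e-01  6.26156889e-01 -4.23406253e-04] [-0.42730507  0.02684503 -0.59266536] [ 0.02016849 -0.01906181 -0.01539845] 0.08551416674271048
lead in sleeve -0.006365727890419181 -0.0015155717927051045 dyaw 0.0012293735299642172
pivot in tube 0.05034050682259786 -0.02054633100472055
```

View pics/t13.png

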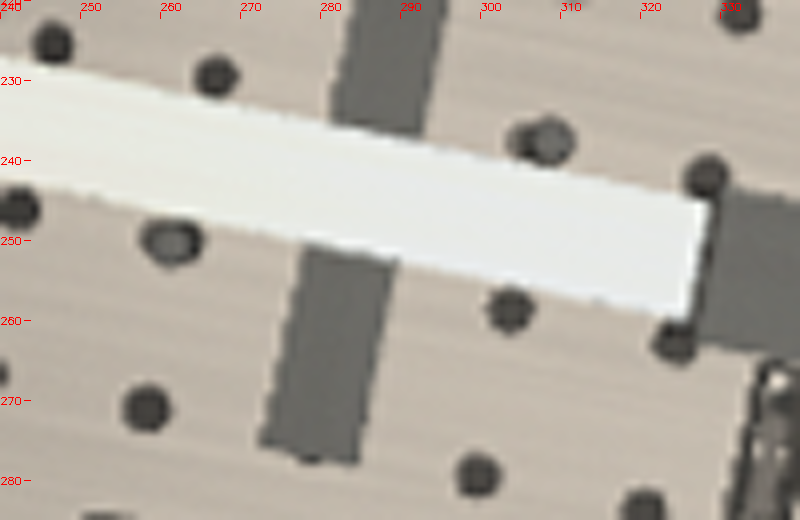

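View pics/s13.png

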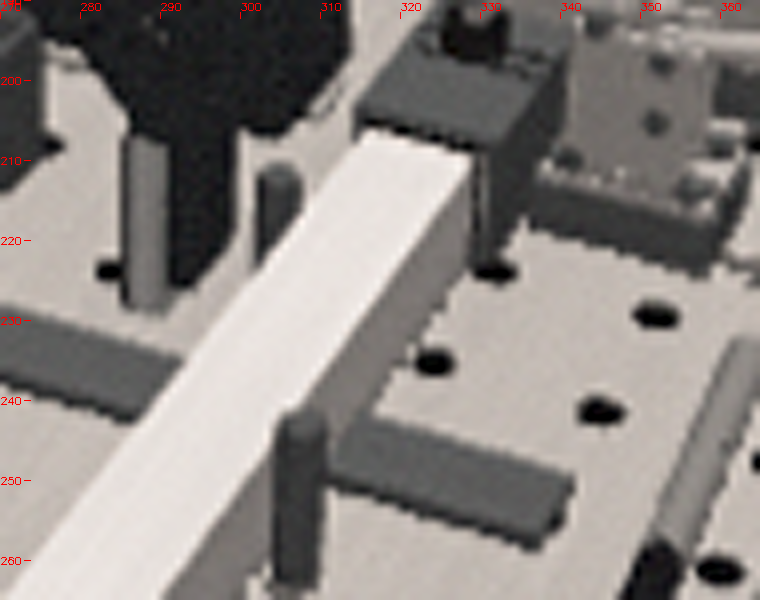

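View pics/s13f.png

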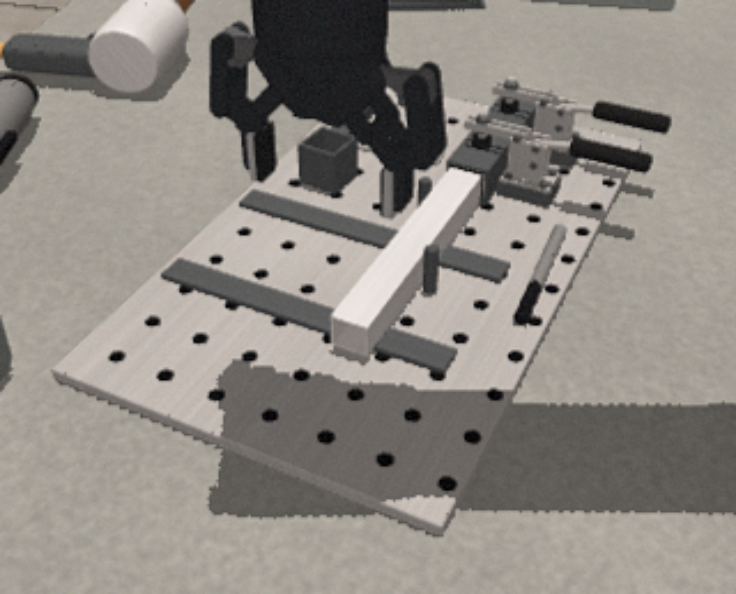

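```bash
python3 - <<'E'
from h import *
from plant import ctrl
p=ctrl.grab_frame("side");crop(cv2.cvtColor(p["img"],cv2.COLOR_RGB2BGR),250,255,50,45,10,"pics/s14.png")
for d in (.225,.23,.235): print(d,proj("side",w(P0,[(d,-.015,.047),(d,.015,.047),(d,.015,.017)])).round(1).tolist())
E
```

```text
0.225 [[264.6, 271.2], [280.5, 276.7], [280.5, 289.8]]
0.23 [[263.1, 273.0], [279.2, 278.6], [279.2, 291.7]]
0.235 [[261.7, 274.8], [277.8, 280.5], [277.8, 293.6]]
```

View pics/s14.png

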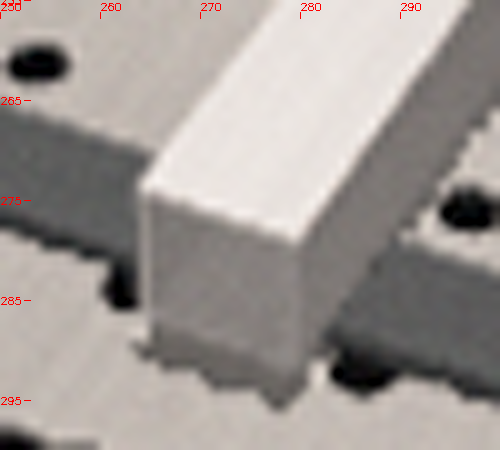

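The tail corners are at (264,273.3) and (279.5,279). That puts the tail about 230 mm out of the mouth, as it should be. Handing in.

```bash
python3 -c "
from plant import ctrl
print(ctrl.sign_off())"
```

```text
the job is handed in; nothing more can be done
None
```

The tube is in the sleeve with its black line at the mouth, and I let go of it there. I handed the job in about 18 s into the 58 s allowed; the sign-off gave no verdict.

- **What I did:** I gripped the tube near its tail, about 265 mm from the leading end, and swung it 28° past the pivot pin until it was in line between the two pins. I then slid it about 98 mm in, released it and lifted clear. Every wrist force I read was below about 7 N.
- **Last checks:**
    - The black line is about 1 mm from the mouth in the top view. The tail sits about 230 mm out, as it should.
    - Just before release, the arm's pose put the tube 0.5 mm sideways and 0.002 rad from the sleeve's line.
    - The open gripper touches nothing. The offcut and marker look undisturbed in the last side view, but I did not check the square in a final picture.
- **What disagreed:**
    - My first grasp closed on nothing. The real fingertips sit about 33 mm behind the reported TCP, so they shut above the tube without touching it. I corrected the depth from the side camera and gripped again.
    - My estimates of the sleeve's direction ranged from 1.341 to 1.359 rad. I used 1.352, and the tube slid in without binding.

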